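# Lay the spotting scope in its bench cradle and close the keeper

### The arm

A 6-joint arm with a two-finger parallel gripper is mounted at the origin on the work surface. World frame = base frame: x ahead of the robot, y to its left, z up, the work surface at z = 0. Lengths are in m, angles in rad, forces in N, time in s.
With the tool pointing down it reaches from about 0.25 to 0.725 m from the base axis. Payload 4 kg.
Tool frame: the origin (TCP) lies midway between the tips of the shut fingers; the grasp point (between the pads) lies 19 mm behind it; z points along the fingers, y is the line along which they close (so a half turn about z gives the same grasp; the last joint's range is limited). The gripper opens to 85 mm and grips with 20 to 120 N. Pads are 22 mm wide; open, the fingers measure 114 mm over their backs; the gripper's body (76 mm by 85 mm) begins 54 mm behind the grasp point. The pads swing forward as they close: fully open they stand 13 mm farther back than shut.
Start: joints at [1.252, 0.241, 0.005, 1.335, 0, 1.571], TCP at [0.157, 0.475, 0.231] pointing down, gripper open.
Joint ranges: [-2.72, 2.72], [-1.05, 1.87], [-1.09, 1.28], [-1.99, 2.15], [-1.42, 1.44], [-3.14, 3.14]. Speed limits (rad/s): [2.79, 2.79, 3.14, 3.14, 3.14, 3.14].

### API

Orientations are given as a unit quaternion [x, y, z, w].
In Python, from workcell import bot gives the robot as it stands.
- The arm moves only by the tool move_arm, never from a script. Its argument "motion" is a list of rows, each an object of numbers: "x", "y", "z": the shift along the tool's x, y, z in cm; "yaw": the turn about the tool's z in degrees. A call has 1 to 20 rows; each row is the pose to reach, as a shift and turn from the pose commanded when the call began, along the tool's axes at that moment; what a row does not reach only later rows make up. A row lasts 1/8 s, in which the tool goes at most 62.5 mm and 10.7 degrees, less where a joint would pass 70% of its speed; a pose out of reach is approached as far as the arm can. A call with a gripper value outside its range is refused whole. "gripper" is the opening, from -1 (shut) to 1 (fully open), set as the call begins (left out, the last holds). The fingers move at their own pace and stop on an object; the grip force is fixed at half the most. Time passes only in rows, so rows that repeat a pose let the fingers close. It gives the time, the measured TCP pose, the force, the opening and the grip force at its end, in the units of the state.
- bot.get_obs(): the state, without advancing time (a new reading comes with each control period).
- bot.camera(name): name is "scene" or "top" or "wrist"; returns the picture (384x512x3 uint8, blue, green, red); there is no depth.
- bot.camera_model(name): a dict with "K" (3x3 intrinsics, pixels), "world_from_camera" (4x4, takes a point from camera to world coordinates). Camera axes: x right, y down, z forward; pixel columns grow to the right and rows downward; lengths in m; the calibration is good to about 2 mm. A picture is of the moment at which its call begins: read the wrist's pose just before it. camera_model takes no time and is no camera call; for the wrist camera it gives the pose at the moment of the call.
- bot.job_done(): hands the job in; it is judged then, once.
Trained networks look in the newest picture that a camera, given by its name, has taken for a name from the list of things; names that differ only in an ending like _2 or _b are one class to them, and where a whole thing is asked for, a point or a joint stands for the part that bears it (a point fixed in the world has none). Each returns a list of dicts, best first, with "score" (0 to 1); they miss things now and then, are a little off and sometimes report something else, mostly with a low value. They report only what shows in the picture. A call takes as long as a camera call. They do not tell look-alikes from the thing itself.
- bot.cut_out(camera, name): "mask" (384x512 bool, what is visible of it) and "centre" ([row, column] in pixels, amid what is visible of it).
The state is a dict: "clock": time; "joint_pos": joint angles; "joint_vel": joint speeds; "tau": joint torques, N m; "eef_pos": TCP position; "tool_rot": TCP orientation; "ft_force": force on the tool from outside, world axes, zero at the start; "ft_torque": the same for the moment, N m; "grip_width": finger opening in m; "grasp_force": force on a finger pad.
Only numpy, scipy, OpenCV 4.12 (cv2) and the standard library are available. Lean on these libraries where they do the work, as an engineer would, in place of code of your own. Each camera call takes 0.05 s, during which the arm holds its last target. There are 200 camera calls.

### The job

Pick up the spotting scope standing on the bench and lay it gently (not dropping it) on its side in the wooden cradle, wide front end in the wide saddle and slim tube in the narrow saddle, centred along the cradle, and let go of it. Then swing the hinged keeper bar over the wide end until it is fully down. Do not let the scope fall onto the bench, and leave the other things on the bench alone.

Things in the scene. Friction and masses are not known exactly. Their poses are not given: they have to be found in the camera images.
- scope_mid (a point): Centre (half-way along, on the axis) of the grey spotting scope, 180 mm long, about 0.4 kg, standing upright on its wide end at the start. Slim round tube 40 mm in diameter from 24 mm on the front side of this point to the rear end 90 mm behind it; last 18 mm black rubber. Its z axis runs along the scope from wide front end to slim rear end (up at the start).
- scope_front (a point): Centre of the flat face of the scope's wide front end, 90 mm from scope_mid along the scope's -z; on the bench at the start. The wide end is 60 mm in diameter and 50 mm long, followed by a 16 mm cone down to the tube.
- cradle_seat (a point): Point where the scope's centre must lie, 85 mm above the bench, in the plywood cradle (fixed; base 210 x 124 mm, 12 mm thick). x axis: level, along the lying scope, from the wide saddle to the narrow one: the scope's slim end points to +x, its wide end to -x; z up. Between the saddles (x -51 to +33 mm) there is free room down to the base.
- cradle_wide (a point): Above the wide 90 degree V saddle, on the lying scope's axis, at cradle x = -65 mm. Saddle 28 mm long, V rims at y = +-37 mm, 79 mm above the bench. Beside it two aluminium posts at y = +-50 mm (inner faces +-46 mm), 117 mm tall.
- cradle_narrow (a point): Above the narrow 90 degree V saddle, on the lying scope's axis, at cradle x = +45 mm. Saddle 24 mm long, V rims at y = +-27 mm, 84 mm above the bench.
- keeper (a joint): Angle of the keeper bar over the wide saddle: 0 = fully down, level across the scope (2 to 3 mm above the wide end); 1.57 = straight up; stop at 1.9. Starts open at 1.45 to 1.8 and stays where it is left (hinge friction 0.12 N m, 1 to 2 N at the tip). It can simply be pushed over and down.
- keeper_hinge (a point): Hinge axis of the keeper, on top of the cradle's +y post: x = -65, y = +50, z = +36 mm from cradle_seat in cradle axes; axis parallel to the cradle's x. The bar runs along this point's -y; its outer face (push here to close; upper when closed) looks to this point's +z. Open, the bar stands up; closing, it swings towards cradle -y.
- keeper_tip (a point): Free end of the keeper, 112 mm from the hinge axis. Flat steel bar 20 mm wide and 7 mm thick; on the last 36 mm a black rubber grip 24 mm wide, its outer face 7.5 mm from the bar's mid-plane, its inner face 3.5 mm. When closed the tip lies at cradle y = -62 mm.
- tin: bystander, not to be moved: plain steel can, 60 mm across, 62 mm tall, standing beyond the screwdriver
- spray: bystander, not to be moved: white plastic bottle with black cap, 56 mm across, 160 mm tall, standing at the far side
- driver: bystander, not to be moved: screwdriver lying flat between the two work areas
- tape: bystander, not to be moved: grey roll of tape, 90 mm across, 24 mm tall, lying flat
- torch: bystander, not to be moved: black pocket torch 110 mm long lying flat at the far side
- wrench: bystander, not to be moved: steel wrench lying flat at the right
Mind the look-alikes: they are no part of the job. Leave any blue or orange look-alike of the part that bears scope_mid alone.

How it is judged:
On the way, in this order (a step that is already met when the one before it is completed fails the run):
1. the scope lies in both saddles the right way round, let go, with the keeper still open (x of scope_mid in the frame of cradle_seat between -0.012 and 0.012 m and y of scope_mid in the frame of cradle_seat between -0.006 and 0.006 m and z of scope_mid in the frame of cradle_seat between -0.005 and 0.005 m and angle between the z axis of scope_mid and the x axis of cradle_seat, either way round below 0.07 rad and x of scope_front in the frame of cradle_seat below -0.06 m and contact force between scope and the fingers below 0.5 N and value of joint keeper above 0.8 rad), for 0.3 s.
2. the keeper is fully down (value of joint keeper below 0.06 rad), for 0.2 s.
At the end, for the whole second after the job is handed in: The scope lies at rest in the cradle, wide end in the wide saddle: its centre within 12 mm along, 6 mm across and 5 mm in height of the seat point, its axis within 0.07 rad of the cradle's; nothing holds it, and the keeper is down to less than 0.06 rad (x of scope_mid in the frame of cradle_seat between -0.012 and 0.012 m and y of scope_mid in the frame of cradle_seat between -0.006 and 0.006 m and z of scope_mid in the frame of cradle_seat between -0.005 and 0.005 m and angle between the z axis of scope_mid and the x axis of cradle_seat, either way round below 0.07 rad and x of scope_front in the frame of cradle_seat below -0.06 m and contact force between scope and the fingers below 0.5 N and value of joint keeper below 0.06 rad and linear speed of scope below 0.02 m/s); the robot touches nothing.
It fails at once if the scope falls or is laid on the bench (height (world z) of scope_mid below 0.065 m).
It fails at once if the scope is pressed hard into the cradle (over 60 N) (contact force between scope and cradle above 60 N).
It fails at once if the scope is dropped: let go and falling faster than 0.35 m/s (a fall of about 6 mm) (contact force between scope and the fingers below 0.5 N and linear speed of scope above 0.35 m/s).
It fails at once if a bystander is shifted by more than 30 mm (distance of any of tin, spray, driver, tape, torch, wrench from where it was at the start of the episode above 0.03 m).
It also fails if it takes over 72 s, if anything falls off the work surface, if the arm or the gripper's body presses on something with over 40 N, if the wrist force passes 120 N, or if a joint passes its speed limit or range.

## Working session

There is one attempt and no reset: what is moved stays moved. The work goes in short steps, Python scripts to look and compute and a tool call to move; the robot and the scene stay as the last step left them, time stands still between calls to the robot, and variables do not carry over. Pictures are saved under pics/ and viewed, at most 12 in all, crops included, and the job is handed in when it is done.

Besides the shell and the picture viewer there is one more tool, called after "Request:" as name([rows], argument=value, ...), one row to a line, values as JSON. move_arm: Moves the arm, as the interface text tells. Its arguments: {"type":"object","properties":{"motion":{"type":"array"},"gripper":{"type":"number"}},"required":["motion"]}

```bash
mkdir -p pics; ls
cat > h.py <<'E'
import numpy as np,cv2
from workcell import bot
def ray(cam,px):  # px=(col,row)
    m=bot.camera_model(cam);K=np.array(m["K"]);T=np.array(m["world_from_camera"])
    d=T[:3,:3]@np.linalg.solve(K,[px[0],px[1],1.]);return T[:3,3],d
def atz(cam,px,z):
    o,d=ray(cam,px);return o+d*(z-o[2])/d[2]
def proj(cam,p):
    m=bot.camera_model(cam);K=np.array(m["K"]);T=np.linalg.inv(np.array(m["world_from_camera"]))
    q=K@(T[:3,:3]@np.asarray(p)+T[:3,3]);return q[:2]/q[2]
E
python3 - <<'E'
from h import *
a=bot.camera("scene");b=bot.camera("top")
cv2.imwrite("pics/a.png",a);cv2.imwrite("pics/b.png",b)
for c in("scene","top"):
    m=bot.camera_model(c);print(c,np.round(m["K"],1).tolist(),np.round(m["world_from_camera"],3).tolist())
    for n in("scope_mid","cradle_seat","keeper","tin","spray","driver"):
        for r in bot.cut_out(c,n)[:3]:
            ys,xs=np.where(r["mask"]);print(n,round(r["score"],2),np.round(r["centre"]),xs.min(),xs.max(),ys.min(),ys.max())
print({k:np.round(v,3).tolist() for k,v in bot.get_obs().items()})
E
```

```text
pics
scene [[421.2, 0.0, 254.1], [0.0, 421.2, 181.0], [0.0, 0.0, 1.0]] [[-0.647, 0.612, -0.455, 1.068], [0.762, 0.531, -0.37, 0.331], [0.015, -0.587, -0.81, 0.986], [0.0, 0.0, 0.0, 1.0]]
scope_mid 0.86 [197. 381.] 367 396 171 224
scope_mid 0.84 [254. 399.] 376 418 223 275
scope_mid 0.56 [230. 353.] 337 371 198 251
cradle_seat 0.78 [169. 230.] 193 273 92 196
cradle_seat 0.24 [230. 355.] 338 371 198 251
keeper 0.77 [104. 218.] 213 222 91 124
tin 0.9 [223. 255.] 245 266 208 237
spray 0.66 [248. 229.] 220 242 225 267
driver 0.77 [176. 310.] 280 326 163 206
top [[382.8, 0.0, 254.2], [0.0, 382.8, 191.9], [0.0, 0.0, 1.0]] [[0.028, -0.995, 0.091, 0.475], [-0.999, -0.029, -0.014, -0.057], [0.016, -0.091, -0.996, 1.261], [0.0, 0.0, 0.0, 1.0]]
scope_mid 0.9 [215. 135.] 113 147 209 227
scope_mid 0.75 [253. 167.] 150 178 240 260
cradle_seat 0.85 [209. 292.] 255 331 185 239
keeper 0.73 [180. 236.] 228 245 168 187
keeper 0.65 [220. 324.] 318 331 219 225
tin 0.57 [180. 236.] 229 246 169 186
spray 0.91 [144. 233.] 225 244 132 154
spray 0.41 [151. 287.] 278 297 129 170
driver 0.84 [249. 230.] 225 234 207 267
{'clock': 0.7, 'joint_pos': [1.252, 0.241, 0.005, 1.335, 0.0, 1.571], 'joint_vel': [0.002, 0.0, 0.001, -0.001, 0.0, -0.0], 'tau': [0.001, -37.208, 25.264, 0.001, 0.0, -0.0], 'eef_pos': [0.157, 0.475, 0.231], 'tool_rot': [0.159, 0.987, 0.0, 0.0], 'ft_force': [0.613, 0.275, -0.041], 'ft_torque': [0.026, 0.003, 0.031], 'grasp_force': 0.0, 'grip_width': 0.085}
```

Run:
```python
import cv2
for f in "ab":
    cv2.imwrite(f"pics/{f}2.png",cv2.resize(cv2.imread(f"pics/{f}.png"),(800,600),interpolation=cv2.INTER_CUBIC))
```

```text
(no output)
```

View pics/a2.png

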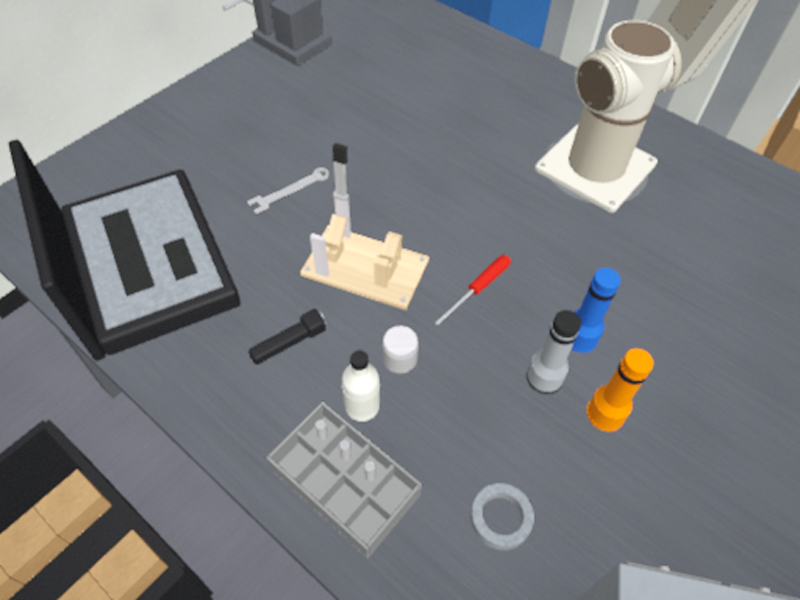

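View pics/b2.png

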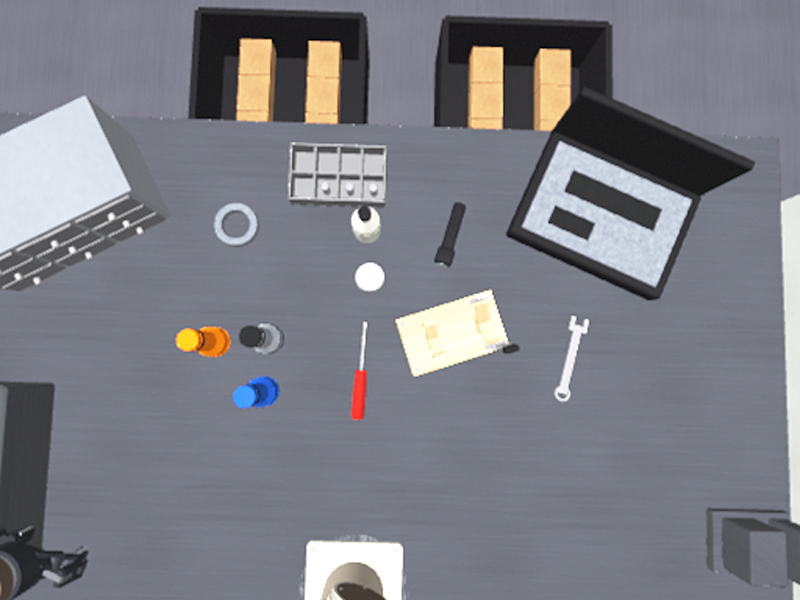

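Scene picture: the candidates for the scope are grey at scene px (353,230) / top (168,216), blue at (381,197) / (165,252), and orange at (399,254) / (130,218). By the description I choose the grey one with the black end. The cradle is at top (290,210), with its wide saddle at right-top and the keeper hinge on the robot's side.

Run:
```python
from h import *
a=cv2.imread("pics/a.png");b=cv2.imread("pics/b.png")
c1=cv2.resize(b[195:265,100:190],None,fx=5,fy=5,interpolation=cv2.INTER_CUBIC)[:350]
c2=cv2.resize(b[175:245,248:338],None,fx=5,fy=5,interpolation=cv2.INTER_CUBIC)
c3=cv2.resize(a[165:285,325:425],None,fx=3.3,fy=2.5)
c4=cv2.resize(a[85:205,188:278],None,fx=2.9,fy=2.5)
top=np.hstack([c1,c2])[:, :]
top=cv2.resize(top,(800,311)); bot2=np.hstack([c3,c4]);bot2=cv2.copyMakeBorder(bot2,0,0,0,max(0,800-bot2.shape[1]),0)[:289,:800]
cv2.imwrite("pics/c.png",np.vstack([top,cv2.resize(bot2,(800,289))]))
# pixel->world probes
for n,p in(("grey",(168,216)),("orange",(122,218)),("blue",(157,253))): print(n,np.round(atz("top",p,.18),3))
print("scene grey top",np.round(atz("scene",(362,206),.18),3),"base?",np.round(atz("scene",(351,243),.0),3))
```

```text
grey [0.5   0.169 0.18 ]
orange [0.49  0.297 0.18 ]
blue [0.396 0.194 0.18 ]
scene grey top [0.508 0.194 0.18 ] base? [0.501 0.202 0.   ]
```

View pics/c.png

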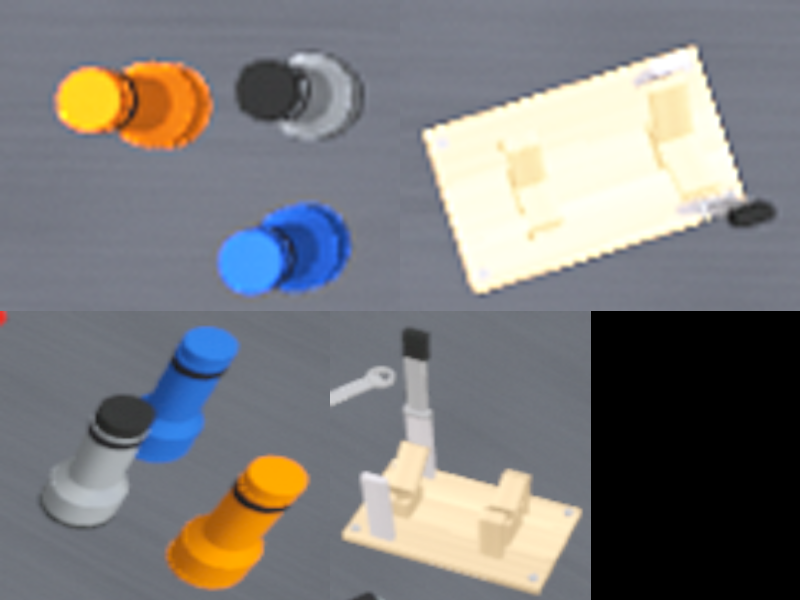

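Run:
```python
from h import *
b=cv2.imread("pics/b.png")
print("cap",atz("top",(160.3,215.5),.18).round(4), atz("top",(172,216.4),.05).round(4))
# cap via darkness
reg=b[200:232,145:185].max(2)<60
m=cv2.moments(reg.astype(np.uint8),True);print("dark",m["m10"]/m["m00"]+145,m["m01"]/m["m00"]+200,m["m00"])
p=(m["m10"]/m["m00"]+145,m["m01"]/m["m00"]+200);print(atz("top",p,.176).round(4))
q=np.array([atz("top",p,.012)for p in((253,204.5),(314.7,185.4),(326.4,219.6),(265.4,241))])
print(q.round(3),np.linalg.norm(q-np.roll(q,-1,0),axis=1).round(3))
# wood mask rectangle
hsv=cv2.cvtColor(b,cv2.COLOR_BGR2HSV).astype(int)
w=((b[...,2].astype(int)-b[...,0]>12)&(b[...,2]>150)).astype(np.uint8);w[:175]=0;w[248:]=0;w[:,:248]=0;w[:,338:]=0
ys,xs=np.where(w);P=np.array([atz("top",(x,y),.012)[:2] for x,y in zip(xs,ys)]).astype(np.float32)
r=cv2.minAreaRect(P);print(r,"px",w.sum())
for nm,pts in(("crn",q[:,:2].astype(np.float32)),):
    print(pts.mean(0))
u=(q[0]+q[3]-q[1]-q[2])[:2];u/=np.linalg.norm(u);print("xaxis",u,np.degrees(np.arctan2(u[1],u[0])))
print("base centre vs top cam",atz("top",(327,223),.23).round(3))
```

```text
cap [0.5004 0.1903 0.18  ] [0.5016 0.1832 0.05  ]
dark 160.4262295081967 215.27868852459017 61.0
[0.5011 0.1909 0.176 ]
[[ 0.549 -0.071  0.012]
 [ 0.617 -0.272  0.012]
 [ 0.506 -0.312  0.012]
 [ 0.431 -0.115  0.012]] [0.213 0.118 0.211 0.125]
((0.5252143144607544, -0.18964962661266327), (0.12685586512088776, 0.2131507843732834), 19.24281120300293) px 2338
[ 0.52579063 -0.19250508]
xaxis [-0.33839675  0.94100353] 109.77922575070284
base centre vs top cam [ 0.492 -0.269  0.23 ]
```

```bash
cat >> h.py <<'E'
from scipy.spatial.transform import Rotation as R
def to(p,ang=None):
    "shift in cm (tool axes), yaw in deg (tool x to world angle ang)"
    o=bot.get_obs();M=R.from_quat(o["tool_rot"]).as_matrix()
    d=M.T@(np.asarray(p)-o["eef_pos"])*100
    a=np.degrees(np.arctan2(M[1,0],M[0,0])); y=0 if ang is None else -((ang-a+180)%360-180)
    print("shift",d.round(2),"yaw",round(y,1),"| tcp",np.round(o["eef_pos"],4),"xang",round(a,1),"t",round(o["clock"],2),"F",np.round(o["ft_force"],1),"w",round(o["grip_width"],4),"gf",round(o["grasp_force"],1))
E
python3 -c "
from h import *
to((.501,.191,.231),109.5)"
```

```text
shift [-4.159e+01 -1.616e+01  3.000e-02] yaw 52.2 | tcp [0.1567 0.4748 0.2313] xang 161.7 t 0.7 F [ 0.6  0.3 -0. ] w 0.0855 gf 0.0
```

Request:
move_arm([
  {"x":-6,"y":-2.3,"yaw":7},
  {"x":-12,"y":-4.6,"yaw":14},
  {"x":-18,"y":-7,"yaw":21},
  {"x":-24,"y":-9.3,"yaw":28},
  {"x":-30,"y":-11.6,"yaw":35},
  {"x":-36,"y":-14,"yaw":44},
  {"x":-41.6,"y":-16.2,"yaw":52.2},
  {"x":-41.6,"y":-16.2,"yaw":52.2},
  {"x":-41.6,"y":-16.2,"yaw":52.2},
  {"x":-41.6,"y":-16.2,"yaw":52.2},
  {"x":-41.6,"y":-16.2,"yaw":52.2},
], gripper=1)

```text
invalid input at $.motion[0]: expected keys x, y, z, yaw
```

Run:
```python
from h import *
w=bot.camera("wrist");cv2.imwrite("pics/w1.png",w)
for r in bot.cut_out("wrist","scope_mid"):
    ys,xs=np.where(r["mask"]);print(round(r["score"],2),np.round(r["centre"]),xs.min(),xs.max(),ys.min(),ys.max())
print(proj("wrist",(.501,.191,.18)), np.round(bot.camera_model("wrist")["world_from_camera"],3).tolist(),np.round(bot.camera_model("wrist")["K"]).tolist())
to((.501,.191,.141),109.5)
```

```text
[114.37249462 541.23516945] [[0.313, 0.9, 0.304, 0.08], [0.95, -0.297, -0.099, 0.501], [0.001, 0.32, -0.947, 0.374], [0.0, 0.0, 0.0, 1.0]] [[296.0, 0.0, 255.0], [0.0, 296.0, 188.0], [0.0, 0.0, 1.0]]
shift [-41.59 -16.16   9.03] yaw 52.2 | tcp [0.1567 0.4748 0.2313] xang 161.7 t 0.8 F [0.3 0.3 0.5] w 0.0856 gf 0.0
```

View pics/w1.png

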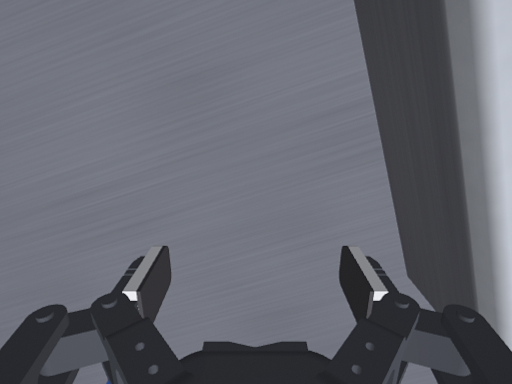

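The picture shows only bench and the fingers at (150,270) and (365,270); the move was refused because every row needs all the keys.

Request:
move_arm([
  {"x":-6,"y":-2.3,"z":0,"yaw":7},
  {"x":-12,"y":-4.6,"z":0,"yaw":14},
  {"x":-18,"y":-7,"z":0,"yaw":21},
  {"x":-24,"y":-9.3,"z":0,"yaw":28},
  {"x":-30,"y":-11.6,"z":0,"yaw":35},
  {"x":-36,"y":-14,"z":0,"yaw":44},
  {"x":-41.6,"y":-16.2,"z":0,"yaw":52.2},
  {"x":-41.6,"y":-16.2,"z":0,"yaw":52.2},
  {"x":-41.6,"y":-16.2,"z":0,"yaw":52.2},
  {"x":-41.6,"y":-16.2,"z":0,"yaw":52.2},
  {"x":-41.6,"y":-16.2,"z":0,"yaw":52.2},
], gripper=1)

```text
clock: 2.17
eef_pos: [0.5, 0.1918, 0.2316]
tool_rot: [0.576, 0.818, 0.0, -0.0]
ft_force: [0.5, 0.5, -0.0]
grip_width: 0.0853
grasp_force: 0.0
```

Run:
```python
from h import *
w=bot.camera("wrist");cv2.imwrite("pics/w2.png",w)
for r in bot.cut_out("wrist","scope_mid"):
    ys,xs=np.where(r["mask"]);print(round(r["score"],2),np.round(r["centre"]),xs.min(),xs.max(),ys.min(),ys.max())
print(proj("wrist",(.501,.191,.18)))
to((.501,.191,.141),109.5)
```

```text
0.91 [139. 137.] 80 200 97 180
0.76 [ 48. 297.] 256 341 4 92
[253.3229183  211.13226898]
shift [-0.08  0.05  9.06] yaw 0.2 | tcp [0.5002 0.1916 0.2316] xang 109.7 t 2.27 F [ 1.3  0.5 -0.3] w 0.0852 gf 0.0
```

View pics/w2.png

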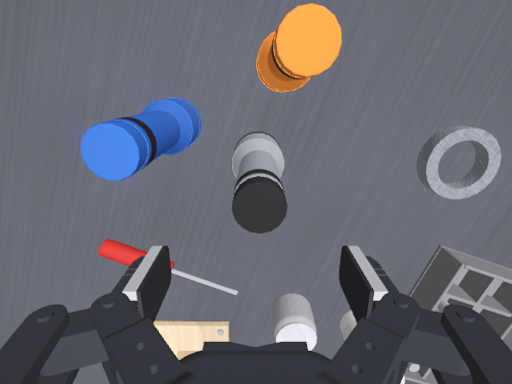

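The grey scope's black end is centred at about (259.5,205), between blue at (115,152) and orange at (308,40). That confirms the choice.

Run:
```python
from h import *
w=cv2.imread("pics/w2.png")
m=((w.max(2)<70)).astype(np.uint8);m[:165]=0;m[240:]=0;m[:,:225]=0;m[:,295:]=0
n,l,s,c=cv2.connectedComponentsWithStats(m);i=1+np.argmax(s[1:,4]);(cx,cy),r=cv2.minEnclosingCircle(np.argwhere(l==i)[:,::-1].astype(np.float32));print(cx,cy,r,s[i])
print(atz("wrist",(259.5,205),.18).round(4),atz("wrist",(cx,232.5-27),.18).round(4))
```

```text
259.0 204.5 28.182540893554688 [ 232  177   55   56 2404]
[0.5035 0.1969 0.18  ] [0.5033 0.1964 0.18  ]
```

Request:
move_arm([
  {"x":0.25,"y":0.35,"z":0,"yaw":0.2},
  {"x":0.25,"y":0.35,"z":3,"yaw":0.2},
  {"x":0.25,"y":0.35,"z":6,"yaw":0.2},
  {"x":0.25,"y":0.35,"z":9,"yaw":0.2},
  {"x":0.25,"y":0.35,"z":9,"yaw":0.2},
  {"x":0.25,"y":0.35,"z":9,"yaw":0.2},
], gripper=1)

```text
clock: 3.02
eef_pos: [0.5041, 0.1946, 0.1424]
tool_rot: [0.578, 0.816, 0.001, 0.0]
ft_force: [-0.3, 0.8, 0.2]
grip_width: 0.0857
grasp_force: 0.0
```

Request:
move_arm([
  {"x":0,"y":0,"z":0,"yaw":0},
  {"x":0,"y":0,"z":0,"yaw":0},
  {"x":0,"y":0,"z":0,"yaw":0},
  {"x":0,"y":0,"z":0,"yaw":0},
  {"x":0,"y":0,"z":0,"yaw":0},
  {"x":0,"y":0,"z":0,"yaw":0},
  {"x":0,"y":0,"z":0,"yaw":0},
  {"x":0,"y":0,"z":0,"yaw":0},
], gripper=-1)

```text
clock: 4.03
eef_pos: [0.5037, 0.1942, 0.1424]
tool_rot: [0.578, 0.816, 0.001, 0.0]
ft_force: [-2.2, -0.7, 5.9]
grip_width: 0.0387
grasp_force: 60.2
```

Request:
move_arm([
  {"x":0,"y":0,"z":-2,"yaw":0},
  {"x":0,"y":0,"z":-5,"yaw":0},
  {"x":-2,"y":-2,"z":-7,"yaw":0},
  {"x":-5,"y":-5,"z":-7,"yaw":0},
  {"x":-8,"y":-8,"z":-7,"yaw":0},
  {"x":-11,"y":-11,"z":-7,"yaw":0},
  {"x":-14,"y":-14,"z":-7,"yaw":0},
  {"x":-17,"y":-17,"z":-7,"yaw":0},
  {"x":-20,"y":-20,"z":-7,"yaw":0},
  {"x":-23,"y":-23,"z":-7,"yaw":0},
  {"x":-26,"y":-25,"z":-7,"yaw":0},
  {"x":-27.3,"y":-26,"z":-7,"yaw":0},
  {"x":-27.3,"y":-26,"z":-7,"yaw":0},
  {"x":-27.3,"y":-26,"z":-7,"yaw":0},
], gripper=-1)

```text
clock: 5.78
eef_pos: [0.3483, -0.149, 0.2109]
tool_rot: [0.578, 0.816, 0.0, -0.001]
ft_force: [-0.6, -0.0, -2.8]
grip_width: 0.0389
grasp_force: 61.6
```

Run:
```python
from h import *
a=bot.camera("scene");b=bot.camera("top")
for c in ("scene","top"):
    for n in ("scope_mid","cradle_seat","keeper"):
        for r in bot.cut_out(c,n)[:4]:
            ys,xs=np.where(r["mask"]);print(c,n,round(r["score"],2),np.round(r["centre"]),xs.min(),xs.max(),ys.min(),ys.max())
cv2.imwrite("pics/d.png",np.vstack([cv2.resize(a[60:260,180:400],(660,300)) ,cv2.resize(b[170:290,240:504],(660,300))]))
to((.35,-.15,.144),109.5)
```

```text
scene scope_mid 0.85 [118. 285.] 274 295 80 134
scene scope_mid 0.82 [200. 379.] 361 396 171 224
scene scope_mid 0.56 [253. 395.] 376 417 223 275
scene cradle_seat 0.72 [166. 232.] 194 273 93 197
scene keeper 0.59 [106. 218.] 213 222 92 124
top scope_mid 0.72 [216. 132.] 113 147 209 227
top scope_mid 0.59 [251. 166.] 150 178 240 260
top scope_mid 0.55 [221. 326.] 318 330 219 225
top cradle_seat 0.74 [209. 289.] 254 332 185 239
shift [-0.12  0.11  6.73] yaw -0.1 | tcp [ 0.3486 -0.1492  0.2113] xang 109.4 t 6.17 F [ 0.  -0.  -3.4] w 0.0387 gf 61.6
```

View pics/d.png

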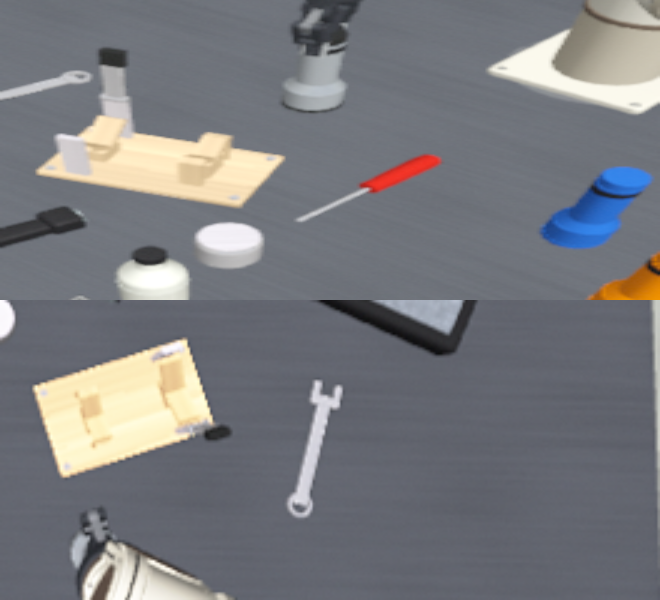

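The scope is held upright at (318,75) in the upper half, over free bench. I lower it to touch.

Request:
move_arm([
  {"x":0,"y":0,"z":2.5,"yaw":0},
  {"x":0,"y":0,"z":5,"yaw":0},
  {"x":0,"y":0,"z":6.2,"yaw":0},
  {"x":0,"y":0,"z":6.8,"yaw":0},
  {"x":0,"y":0,"z":7.1,"yaw":0},
  {"x":0,"y":0,"z":7.1,"yaw":0},
], gripper=-1)

```text
clock: 6.92
eef_pos: [0.3489, -0.1501, 0.1423]
tool_rot: [0.578, 0.816, -0.0, 0.001]
ft_force: [-4.0, 0.6, 8.1]
grip_width: 0.0386
grasp_force: 63.1
```

Request:
move_arm([
  {"x":0.7,"y":0,"z":0.1,"yaw":0},
  {"x":1.4,"y":0,"z":0.1,"yaw":0},
  {"x":2.1,"y":0,"z":0.1,"yaw":0},
  {"x":2.9,"y":0,"z":0.1,"yaw":0},
  {"x":2.9,"y":0,"z":0.1,"yaw":0},
], gripper=-1)

```text
clock: 7.55
eef_pos: [0.3417, -0.1249, 0.1435]
tool_rot: [0.578, 0.816, -0.001, 0.005]
ft_force: [-3.9, -3.4, 18.6]
grip_width: 0.0388
grasp_force: 65.8
```

Run:
```python
from h import *
a=bot.camera("scene")
cv2.imwrite("pics/e.png",cv2.resize(a[70:145,250:330],(640,600),interpolation=cv2.INTER_CUBIC))
for r in bot.cut_out("scene","scope_mid")[:3]:
    ys,xs=np.where(r["mask"]);
    if xs.max()<340:
        print(r["centre"],xs.min(),xs.max(),ys.min(),ys.max())
        for y in range(ys.min(),ys.max()+1,5): print(y,xs[ys==y].min(),xs[ys==y].max())
to((.35,-.15,.144),109.5)
p=np.array([.3486,-.1492,0]);u=np.array([-.334,.943,0])
print("unmoved bottom centre",proj("scene",p),"slid",proj("scene",p+.029*u))
```

```text
[137.5, 284.8] 273 301 103 149
103 300 300
108 298 300
113 297 298
118 284 296
123 282 296
128 278 293
133 275 293
138 274 293
143 274 291
148 278 287
shift [-2.63 -0.04 -0.03] yaw -0.2 | tcp [ 0.3417 -0.125   0.1435] xang 109.3 t 7.65 F [-4.7 -3.4 18.6] w 0.0391 gf 65.9
unmoved bottom centre [281.4702938  143.10522075] slid [290.3900103  145.72814593]
```

View pics/e.png

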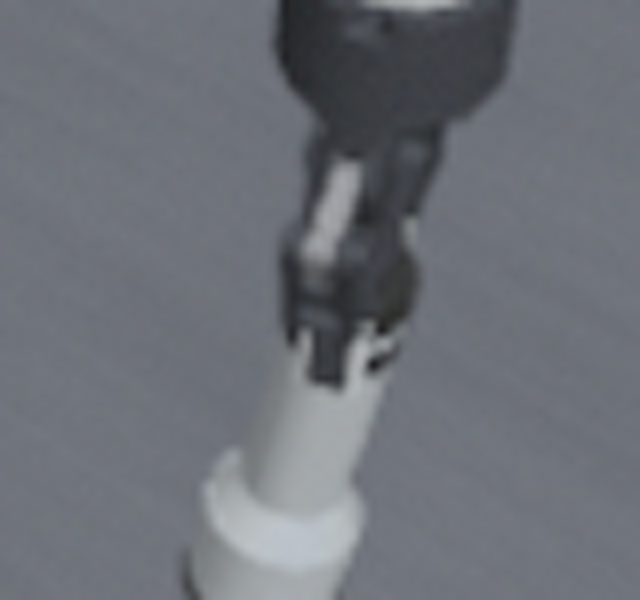

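The picture shows the scope pivoted about its rim, leaning right under the gripper, with the foot (190–360, 590) unmoved. So the tilting works, and I continue the arc to about 55°.

Request:
move_arm([
  {"x":1.4,"y":0,"z":-0.2,"yaw":0},
  {"x":2.9,"y":0,"z":0,"yaw":0},
  {"x":4.3,"y":0,"z":0.25,"yaw":0},
  {"x":5.65,"y":0,"z":0.7,"yaw":0},
  {"x":7,"y":0,"z":1.2,"yaw":0},
  {"x":8.3,"y":0,"z":1.9,"yaw":0},
  {"x":9.5,"y":0,"z":2.6,"yaw":0},
  {"x":10.7,"y":0,"z":3.4,"yaw":0},
  {"x":11.7,"y":0,"z":4.3,"yaw":0},
  {"x":11.7,"y":0,"z":4.3,"yaw":0},
], gripper=-1)

```text
clock: 8.9
eef_pos: [0.301, -0.0097, 0.0972]
tool_rot: [0.577, 0.817, 0.002, 0.0]
ft_force: [-0.7, 4.4, 5.7]
grip_width: 0.0387
grasp_force: 62.5
```

Request:
move_arm([
  {"x":0,"y":0,"z":-1.5,"yaw":0},
  {"x":0,"y":0,"z":-4,"yaw":0},
  {"x":0,"y":0,"z":-7,"yaw":0},
  {"x":0,"y":0,"z":-10,"yaw":0},
  {"x":0,"y":0,"z":-13,"yaw":0},
  {"x":0,"y":0,"z":-15.5,"yaw":0},
  {"x":0,"y":0,"z":-15.5,"yaw":0},
], gripper=-1)

```text
clock: 9.78
eef_pos: [0.301, -0.0113, 0.2525]
tool_rot: [0.578, 0.816, 0.001, 0.001]
ft_force: [0.3, -0.3, -4.5]
grip_width: 0.039
grasp_force: 62.1
```

Run:
```python
from h import *
a=bot.camera("scene");b=bot.camera("top");w=bot.camera("wrist")
cv2.imwrite("pics/f1.png",a);cv2.imwrite("pics/f2.png",b);cv2.imwrite("pics/f3.png",w)
for c in("scene","wrist"):
  for r in bot.cut_out(c,"scope_mid")[:4]:
    ys,xs=np.where(r["mask"]);print(c,round(r["score"],2),np.round(r["centre"]),xs.min(),xs.max(),ys.min(),ys.max())
to((.35,-.15,.144),109.5)
s=cv2.resize(a[50:150,240:340],(400,300));k=cv2.resize(b[175:245,248:338],(400,300),interpolation=cv2.INTER_CUBIC)
k=cv2.convertScaleAbs(k,alpha=1,beta=-60)
z=cv2.resize(a[85:205,188:278],(400,300),interpolation=cv2.INTER_CUBIC)
cv2.imwrite("pics/f.png",np.vstack([np.hstack([s,k]),np.hstack([z,cv2.resize(w,(400,300))])]))
```

```text
scene 0.89 [ 99. 309.] 288 356 81 114
scene 0.73 [250. 402.] 376 418 223 275
scene 0.6 [198. 380.] 360 396 172 224
wrist 0.94 [278. 254.] 206 303 218 346
wrist 0.67 [ 17. 400.] 366 467 0 41
shift [-14.76   0.24  10.58] yaw -0.2 | tcp [ 0.2991 -0.0116  0.25  ] xang 109.3 t 10.03 F [ 0.6 -0.2 -2.9] w 0.0387 gf 62.1
```

View pics/f.png

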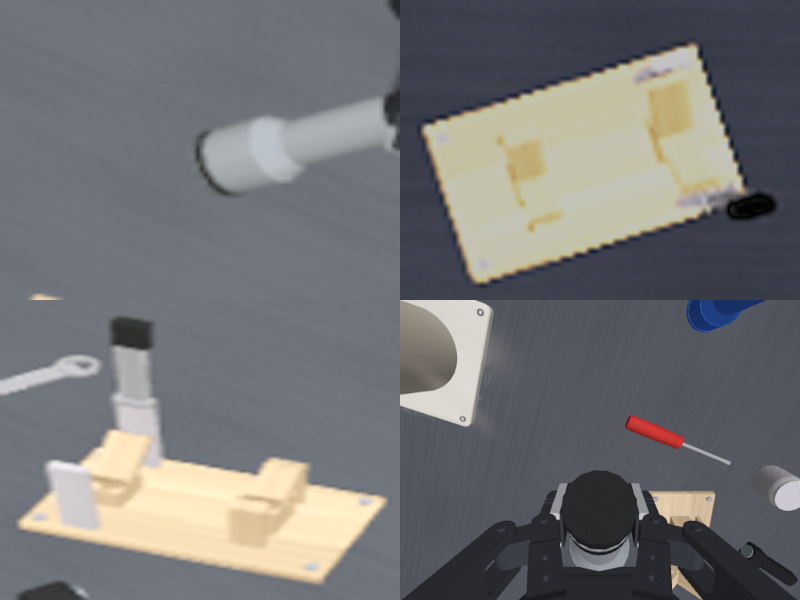

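```bash
cat > fit.py <<'E'
from h import *
from scipy.optimize import minimize
import sys
def projN(cam,P):
    m=bot.camera_model(cam);K=np.array(m["K"]);T=np.linalg.inv(np.array(m["world_from_camera"]))
    q=(K@(T[:3,:3]@np.asarray(P).T+T[:3,3:4])).T;return q[:,:2]/q[:,2:]
def hullmask(cam,parts,S=4):
    M=np.zeros((384*S,512*S),np.uint8)
    for P in parts:
        h=cv2.convexHull(((projN(cam,P)+.5)*S).astype(np.float32).round().astype(np.int32));cv2.fillConvexPoly(M,h,255)
    return cv2.resize(M,(512,384),interpolation=cv2.INTER_AREA)/255.
def scope(mid,ax):
    a=np.cross(ax,[.3,.5,.9]);a/=np.linalg.norm(a);b=np.cross(ax,a);t=np.linspace(0,2*np.pi,40)[:,None]
    c=lambda z,r:mid+z*ax+r*(np.cos(t)*a+np.sin(t)*b)
    return [np.vstack([c(-.09,.03),c(-.04,.03),]),np.vstack([c(-.04,.03),c(-.024,.02)]),np.vstack([c(-.024,.02),c(.09,.02)])]
E
python3 - <<'E'
from fit import *
a=cv2.imread("pics/f1.png");b=cv2.imread("pics/f2.png")
# cradle base
def wood(im,box):
    i=im.astype(int);m=((i[...,2]-i[...,0]>15)&(i[...,2]>110)).astype(float);o=np.zeros_like(m);r0,r1,c0,c1=box;o[r0:r1,c0:c1]=m[r0:r1,c0:c1];return o
Mt=wood(b,(178,248,248,338));Ms=wood(a,(135,210,185,285))
def base(p):
    c,s=np.cos(p[2]),np.sin(p[2]);Rz=np.array([[c,-s],[s,c]])
    xy=np.array([(i*.105,j*.062) for i in(-1,1) for j in(-1,1)])@Rz.T+p[:2]
    return np.vstack([np.c_[xy,np.zeros(4)],np.c_[xy,np.full(4,.012)]])
f=lambda p,cams:sum(np.abs(hullmask(c,[base(p)])-M)[(slice(0,384) if c=="top" else slice(150,384))].sum() for c,M in cams)
for cams in([("top",Mt)],[("scene",Ms)],[("top",Mt),("scene",Ms)]):
    r=minimize(f,[.525,-.19,np.radians(109.5)],args=(cams,),method="Nelder-Mead",options=dict(initial_simplex=[[.525,-.19,1.911],[.529,-.19,1.911],[.525,-.186,1.911],[.525,-.19,1.94]]))
    print([c for c,_ in cams],r.x.round(4),np.degrees(r.x[2]).round(2),r.fun)
p=r.x;c,s=np.cos(p[2]),np.sin(p[2]);W=lambda x,y,z:(p[0]+c*x-s*y,p[1]+s*x+c*y,z)
for n,q in(("post+",(-.065,.05,.117)),("post-",(-.065,-.05,.117)),("wr+",(-.051,.037,.079)),("wr-",(-.051,-.037,.079)),("nr+",(.033,.027,.084)),("nr-",(.033,-.027,.084)),("nr+o",(.057,.027,.084)),("nr-o",(.057,-.027,.084))):
    print(n,proj("top",W(*q)).round(1),proj("scene",W(*q)).round(1))
# scope tilt
o=bot.get_obs();Rm=R.from_quat(o["tool_rot"]).as_matrix();g=np.array(o["eef_pos"])
m=[r for r in (bot.camera("scene"),bot.cut_out("scene","scope_mid"))[1] if r["centre"][1]<340][0]["mask"].astype(float)
lim=np.zeros_like(m);lim[:,:333]=1
def sp(q):
    th,s,xo=q;ax=Rm[:,0]*np.sin(th)-Rm[:,2]*np.cos(th);return scope(g-Rm[:,2]*.021+Rm[:,0]*xo-ax*s,ax)
F=lambda q:(np.abs(hullmask("scene",sp(q))-m)*lim).sum()+((q[2])/.004)**2*3
r=minimize(F,[.95,.074,0],method="Nelder-Mead",options=dict(initial_simplex=[[.95,.074,0],[1.05,.074,0],[.95,.08,0],[.95,.074,.004]]))
print("tilt",np.degrees(r.x[0]),r.x,r.fun,m.sum())
E
```

```text
['top'] [ 0.526  -0.1895  1.9148] 109.71 346.66274509803924
['scene'] [ 0.526  -0.1887  1.9062] 109.21 298.1764705882353
['top', 'scene'] [ 0.5263 -0.1893  1.9079] 109.32 647.6235294117647
post+ [318.6 220.3] [217.8 125.6]
post- [308.  188.6] [202.7 151. ]
wr+ [310.7 217.9] [221.2 139.3]
wr- [303.2 195.1] [210.4 158. ]
nr+ [284.  223.1] [247.2 149. ]
nr- [278.6 206.3] [240. 163.]
nr+o [276.6 225.5] [255.3 151.4]
nr-o [271.2 208.7] [248.2 165.6]
tilt 50.064178615347316 [ 0.87378475  0.06279018 -0.0044098 ] 38.70108414046652 1034.0
```

Run:
```python
from fit import *
o=bot.get_obs();Rm=R.from_quat(o["tool_rot"]).as_matrix();g=np.array(o["eef_pos"])
bot.camera("scene");bot.camera("wrist")
ms=[r for r in bot.cut_out("scene","scope_mid") if r["centre"][1]<340][0]["mask"].astype(float)
mw=bot.cut_out("wrist","scope_mid")[0]["mask"].astype(float)
for y in range(218,346,12):
    x=np.where(mw[y])[0];print(y,x.min() if len(x) else 0,x.max() if len(x) else 0,end="; ")
ls=np.zeros_like(ms);ls[:,:333]=1;lw=np.zeros_like(ms);lw[:275]=1
def sp(q):
    th,X,Z=q;ax=Rm[:,0]*np.sin(th)-Rm[:,2]*np.cos(th);return scope(g+Rm[:,0]*X+Rm[:,2]*Z,ax)
def mask2(cam,parts): return hullmask(cam,parts)
def F(q,ws,ww):
    s=0
    if ws:s+=(np.abs(hullmask("scene",sp(q))-ms)*ls).sum()*ws
    if ww:s+=(np.abs(hullmask("wrist",sp(q)[2:])-mw)*lw).sum()*ww
    return s
for ws,ww in((1,0),(1,.3),(1,1)):
    x0=np.array([.9,-.055,.02]);r=minimize(F,x0,args=(ws,ww),method="Nelder-Mead",options=dict(initial_simplex=[x0,x0+[.08,0,0],x0+[0,.008,0],x0+[0,0,.008]]))
    th,X,Z=r.x;print("\n",ws,ww,"tilt",np.degrees(th).round(1),"mid tool X,Z mm",(r.x[1:]*1e3).round(1),r.fun.round(1),F(r.x,1,0).round(1),F(r.x,0,1).round(1),"rear end X,Z",((X+.09*np.sin(th))*1e3).round(1),((Z-.09*np.cos(th))*1e3).round(1))
```

```text
218 0 0; 230 0 0; 242 0 0; 254 0 0; 266 0 0; 278 0 0; 290 0 0; 302 0 0; 314 0 0; 326 0 0; 338 0 0; 
 1 0 tilt 49.1 mid tool X,Z mm [-51.1  16.9] 58.8 58.8 7459.0 rear end X,Z 17.0 -41.9

 1 0.3 tilt 39.1 mid tool X,Z mm [-58.1  10.6] 962.3 197.0 2551.0 rear end X,Z -1.3 -59.3

 1 1 tilt 39.1 mid tool X,Z mm [-57.5   9.5] 2750.8 199.8 2551.0 rear end X,Z -0.7 -60.3
```

```bash
cat > tilt.py <<'E'
from fit import *
def tiltfit(x0=(.9,-.055,.02),wcam=True,show=True):
    o=bot.get_obs();Rm=R.from_quat(o["tool_rot"]).as_matrix();g=np.array(o["eef_pos"])
    bot.camera("scene");bot.camera("wrist")
    gp=proj("scene",g)
    S=sorted(bot.cut_out("scene","scope_mid"),key=lambda r:np.hypot(r["centre"][1]-gp[0],r["centre"][0]-gp[1]))
    Wm=sorted(bot.cut_out("wrist","scope_mid"),key=lambda r:np.hypot(r["centre"][1]-255,r["centre"][0]-275))
    ms=S[0]["mask"].astype(float);mw=Wm[0]["mask"].astype(float)
    y=np.where(mw)[0];print("wrist mask rows",y.min(),y.max(),"scene cols",np.where(ms)[1].min(),np.where(ms)[1].max(),"tcp px",gp.round())
    ls=np.zeros_like(ms);ls[:,:int(gp[0])-15]=1;lw=np.zeros_like(ms);lw[:y.min()+45]=1
    def sp(q):
        th,X,Z=q;ax=Rm[:,0]*np.sin(th)-Rm[:,2]*np.cos(th);return scope(g+Rm[:,0]*X+Rm[:,2]*Z,ax)
    def F(q,ws,ww):
        s=(np.abs(hullmask("scene",sp(q))-ms)*ls).sum()*ws
        if ww:s+=(np.abs(hullmask("wrist",sp(q)[2:])-mw)*lw).sum()*ww
        return s
    for ws,ww in((1,0),(1,.3)):
        x=np.array(x0);r=minimize(F,x,args=(ws,ww),method="Nelder-Mead",options=dict(initial_simplex=[x,x+[.08,0,0],x+[0,.008,0],x+[0,0,.008]]))
        th,X,Z=r.x;print(ws,ww,"tilt",np.degrees(th).round(1),"mid X,Z mm",(r.x[1:]*1e3).round(1),"cost",F(r.x,1,0).round(1),F(r.x,0,1).round(1),"rear X,Z",((X+.09*np.sin(th))*1e3).round(1),((Z-.09*np.cos(th))*1e3).round(1),
         "pad s if X=0: %.1f, there Z %.1f"%(-X/np.sin(th)*1e3,(Z+X/np.tan(th))*1e3))
if __name__=="__main__": tiltfit()
E
python3 tilt.py
```

```text
wrist mask rows 218 347 scene cols 289 355 tcp px [342.  94.]
1 0 tilt 49.2 mid X,Z mm [-50.6  17. ] cost 37.8 446.5 rear X,Z 17.5 -41.8 pad s if X=0: 66.8, there Z -26.7
1 0.3 tilt 48.7 mid X,Z mm [-51.6  17.4] cost 36.9 293.0 rear X,Z 16.0 -42.0 pad s if X=0: 68.6, there Z -27.9
```

```bash
cat >> h.py <<'E'
CA=np.radians(109.4);CX,CY=.526,-.1892
def W(x,y,z):
    c,s=np.cos(CA),np.sin(CA);return np.array([CX+c*x-s*y,CY+s*x+c*y,z])
def Cr(p): 
    c,s=np.cos(CA),np.sin(CA);d=np.asarray(p)[:2]-[CX,CY];return np.array([c*d[0]+s*d[1],-s*d[0]+c*d[1],p[2]]).round(4)
E
python3 -c "
from h import *
to(W(.037,0,.195),109.4)
print(Cr(bot.get_obs()['eef_pos']))"
```

```text
shift [-20.51  15.44   5.63] yaw -0.1 | tcp [ 0.3002 -0.0118  0.2513] xang 109.3 t 10.53 F [-0.8 -0.1 -3.3] w 0.0389 gf 62.1
[0.2423 0.1541 0.2513]
```

Request:
move_arm([
  {"x":0,"y":3,"z":-1,"yaw":0},
  {"x":0,"y":6,"z":-2,"yaw":0},
  {"x":0,"y":9,"z":-2,"yaw":0},
  {"x":0,"y":12,"z":-2,"yaw":0},
  {"x":0,"y":15.4,"z":-2,"yaw":0},
  {"x":-3,"y":15.4,"z":-1.5,"yaw":0},
  {"x":-6,"y":15.4,"z":-1,"yaw":0},
  {"x":-9,"y":15.4,"z":0,"yaw":0},
  {"x":-12,"y":15.4,"z":1.5,"yaw":0},
  {"x":-15,"y":15.4,"z":3,"yaw":0},
  {"x":-18,"y":15.4,"z":4.5,"yaw":0},
  {"x":-20.5,"y":15.4,"z":5.6,"yaw":0},
  {"x":-20.5,"y":15.4,"z":5.6,"yaw":0},
  {"x":-20.5,"y":15.4,"z":5.6,"yaw":0},
], gripper=-1)

```text
clock: 12.28
eef_pos: [0.5132, -0.1539, 0.1951]
tool_rot: [0.578, 0.816, 0.0, -0.0]
ft_force: [-1.2, 0.4, -3.8]
grip_width: 0.0387
grasp_force: 62.7
```

Run:
```python
from tilt import *
tiltfit()
a=bot.camera("scene");w=bot.camera("wrist")
cv2.imwrite("pics/g.png",np.hstack([cv2.resize(a[60:200,180:300],(430,500)),cv2.resize(w,(370,500))]))
to(W(.037,0,.155),109.4);print(Cr(bot.get_obs()['eef_pos']))
```

```text
wrist mask rows 219 347 scene cols 197 257 tcp px [245. 129.]
1 0 tilt 49.9 mid X,Z mm [-50.3  20.4] cost 34.0 974.5 rear X,Z 18.5 -37.5 pad s if X=0: 65.8, there Z -21.9
1 0.3 tilt 48.6 mid X,Z mm [-53.1  21. ] cost 39.1 388.6 rear X,Z 14.4 -38.5 pad s if X=0: 70.8, there Z -25.8
shift [-0.06 -0.    4.08] yaw -0.0 | tcp [ 0.5135 -0.1537  0.1958] xang 109.4 t 12.57 F [ 0.2  1.1 -2.9] w 0.0393 gf 62.7
[0.0377 0.     0.1958]
```

View pics/g.png

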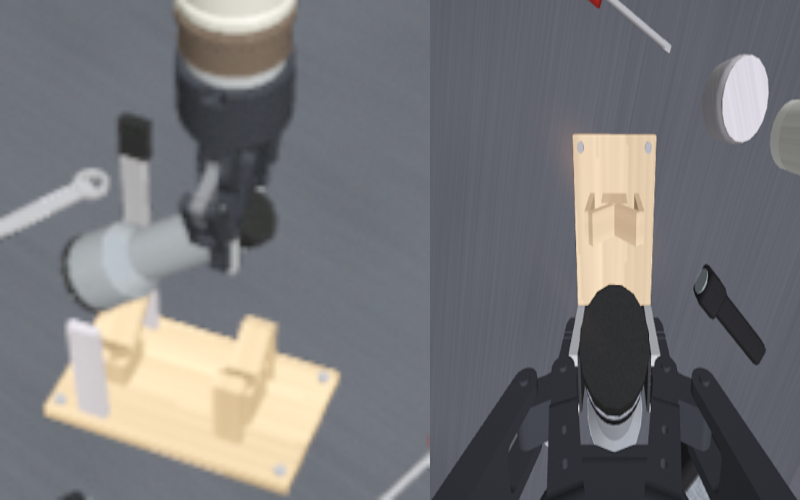

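The picture shows the wide end hanging over the wide saddle between the posts at (90,270), with the keeper upright behind it. The wrist half shows the narrow saddle centred at (613,215) in line with the scope.

Request:
move_arm([
  {"x":0,"y":0,"z":1.5,"yaw":0},
  {"x":0,"y":0,"z":2.7,"yaw":0},
  {"x":0,"y":0,"z":3.3,"yaw":0},
  {"x":0,"y":0,"z":3.9,"yaw":0},
  {"x":0.4,"y":0,"z":4.5,"yaw":0},
  {"x":0.8,"y":0,"z":5.1,"yaw":0},
  {"x":0.8,"y":0,"z":5.1,"yaw":0},
], gripper=-1)

```text
clock: 13.45
eef_pos: [0.511, -0.1459, 0.1452]
tool_rot: [0.578, 0.816, 0.001, 0.001]
ft_force: [-1.9, 3.6, 4.5]
grip_width: 0.0388
grasp_force: 61.1
```

Request:
move_arm([
  {"x":0.4,"y":0,"z":0.5,"yaw":0},
  {"x":0.8,"y":0,"z":1.05,"yaw":0},
  {"x":1.1,"y":0,"z":1.6,"yaw":0},
  {"x":1.4,"y":0,"z":2.2,"yaw":0},
  {"x":1.7,"y":0,"z":2.8,"yaw":0},
  {"x":1.95,"y":0,"z":3.4,"yaw":0},
  {"x":1.95,"y":0,"z":3.4,"yaw":0},
], gripper=-1)

```text
clock: 14.32
eef_pos: [0.5041, -0.128, 0.1098]
tool_rot: [0.578, 0.816, 0.0, -0.0]
ft_force: [-0.9, 3.9, 2.3]
grip_width: 0.0386
grasp_force: 59.9
```

Run:
```python
from tilt import *
tiltfit((1.2,-.063,0.0))
to(W(.074,0,.058),109.4);print(Cr(bot.get_obs()['eef_pos']))
```

```text
wrist mask rows 212 346 scene cols 201 266 tcp px [255. 153.]
1 0 tilt 71.2 mid X,Z mm [-59.8  -4.7] cost 51.9 1219.7 rear X,Z 25.4 -33.7 pad s if X=0: 63.2, there Z -25.1
1 0.3 tilt 68.7 mid X,Z mm [-62.4  -6.3] cost 65.4 313.6 rear X,Z 21.5 -39.0 pad s if X=0: 66.9, there Z -30.6
shift [0.95 0.02 5.23] yaw -0.1 | tcp [ 0.5044 -0.1284  0.1103] xang 109.3 t 14.53 F [-1.4  3.5  2.3] w 0.0385 gf 60.0
[0.0645 0.0002 0.1103]
```

Request:
move_arm([
  {"x":0.2,"y":0,"z":0.6,"yaw":0},
  {"x":0.4,"y":0,"z":1.25,"yaw":0},
  {"x":0.55,"y":0,"z":1.9,"yaw":0},
  {"x":0.65,"y":0,"z":2.5,"yaw":0},
  {"x":0.75,"y":0,"z":3.2,"yaw":0},
  {"x":0.8,"y":0,"z":3.8,"yaw":0},
  {"x":0.85,"y":0,"z":4.3,"yaw":0},
  {"x":0.85,"y":0,"z":4.3,"yaw":0},
], gripper=-1)

```text
clock: 15.52
eef_pos: [0.5012, -0.1205, 0.0668]
tool_rot: [0.578, 0.816, -0.0, -0.0]
ft_force: [-0.4, 1.7, 1.1]
grip_width: 0.0386
grasp_force: 60.1
```

Run:
```python
from tilt import *
tiltfit((1.5,-.066,-0.022))
to(W(.073,0,.058),109.4);print(Cr(bot.get_obs()['eef_pos']))
```

```text
wrist mask rows 211 347 scene cols 202 268 tcp px [257. 164.]
1 0 tilt 84.4 mid X,Z mm [-62.2 -25.8] cost 60.7 631.8 rear X,Z 27.3 -34.6 pad s if X=0: 62.6, there Z -31.9
1 0.3 tilt 86.2 mid X,Z mm [-66.6 -22.9] cost 81.8 276.6 rear X,Z 23.2 -28.9 pad s if X=0: 66.7, there Z -27.4
shift [0.01 0.05 0.93] yaw -0.1 | tcp [ 0.5013 -0.1206  0.0673] xang 109.3 t 15.72 F [-0.4  1.3  0.3] w 0.0385 gf 60.1
[0.0729 0.0005 0.0673]
```

Request:
move_arm([
  {"x":-0.1,"y":0.05,"z":0.2,"yaw":0},
  {"x":-0.2,"y":0.05,"z":0.4,"yaw":0},
  {"x":-0.2,"y":0.05,"z":0.6,"yaw":0},
  {"x":-0.2,"y":0.05,"z":0.75,"yaw":0},
  {"x":-0.2,"y":0.05,"z":0.75,"yaw":0},
], gripper=-1)

```text
clock: 16.35
eef_pos: [0.5025, -0.1219, 0.0597]
tool_rot: [0.578, 0.816, 0.0, -0.0]
ft_force: [-1.6, 4.6, 1.0]
grip_width: 0.0386
grasp_force: 60.3
```

Request:
move_arm([
  {"x":0,"y":0,"z":0.1,"yaw":0},
  {"x":0,"y":0,"z":0.2,"yaw":0},
  {"x":0,"y":0,"z":0.2,"yaw":0},
], gripper=-1)

```text
clock: 16.73
eef_pos: [0.5025, -0.122, 0.0589]
tool_rot: [0.578, 0.816, 0.0, 0.0]
ft_force: [-3.6, 3.5, 9.6]
grip_width: 0.0386
grasp_force: 61.2
```

Request:
move_arm([
  {"x":0,"y":0,"z":-0.1,"yaw":0},
  {"x":0,"y":0,"z":-0.1,"yaw":0},
  {"x":0,"y":0,"z":-0.1,"yaw":0},
  {"x":0,"y":0,"z":-0.1,"yaw":0},
  {"x":0,"y":0,"z":-0.1,"yaw":0},
  {"x":0,"y":0,"z":-0.1,"yaw":0},
  {"x":0,"y":0,"z":-0.1,"yaw":0},
], gripper=1)

```text
clock: 17.6
eef_pos: [0.5025, -0.122, 0.0588]
tool_rot: [0.578, 0.816, -0.0, -0.0]
ft_force: [-0.3, 0.3, 0.1]
grip_width: 0.0858
grasp_force: 0.0
```

Request:
move_arm([
  {"x":0,"y":0,"z":-1,"yaw":0},
  {"x":0,"y":0,"z":-3,"yaw":0},
  {"x":0,"y":0,"z":-6,"yaw":0},
  {"x":0,"y":0,"z":-10,"yaw":0},
  {"x":3,"y":0,"z":-14,"yaw":0},
  {"x":6,"y":0,"z":-16,"yaw":0},
  {"x":6,"y":0,"z":-16,"yaw":0},
], gripper=1)

```text
clock: 18.48
eef_pos: [0.4835, -0.0643, 0.2217]
tool_rot: [0.577, 0.817, 0.001, 0.002]
ft_force: [0.4, -0.2, -1.5]
grip_width: 0.0855
grasp_force: 0.0
```

Run:
```python
from fit import *
a=bot.camera("scene");w=bot.camera("wrist")
cv2.imwrite("pics/i.png",np.hstack([cv2.resize(a[80:200,185:285],(430,500)),cv2.resize(w,(370,500))]))
S=bot.cut_out("scene","scope_mid");Wm=bot.cut_out("wrist","scope_mid")
for c,L in(("scene",S),("wrist",Wm)):
    for r in L: print(c,round(r["score"],2),np.round(r["centre"]),np.where(r["mask"])[1].min(),np.where(r["mask"])[1].max(),np.where(r["mask"])[0].min(),np.where(r["mask"])[0].max())
ax=W(1,0,0)-W(0,0,0)
for x in(-.012,-.006,0,.006,.012):
    sp=scope(W(x,0,.085),ax);o=[]
    for c,L in(("scene",S),("wrist",Wm)):
        pp=projN(c,np.vstack(sp)).mean(0);best=min(L,key=lambda r:np.hypot(r["centre"][1]-pp[0],r["centre"][0]-pp[1]))
        lim=np.ones((384,512));
        if c=="wrist":lim[250:]=0
        o.append((np.abs(hullmask(c,sp)-best["mask"])*lim).sum().round())
    print(x,o,"rear end px wrist",proj("wrist",W(x+.09,0,.085)).round(1),"scene",proj("scene",W(x+.09,0,.085)).round(1))
to(W(.071,0,.2),109.4)
```

```text
scene 0.93 [253. 398.] 376 418 223 275
scene 0.81 [198. 382.] 361 396 171 224
scene 0.8 [152. 227.] 202 266 135 167
scene 0.62 [340. 314.] 301 341 310 349
wrist 0.59 [282. 250.] 228 278 204 346
-0.012 [np.float64(324.0), np.float64(578.0)] rear end px wrist [253.7 226.7] scene [259.  160.3]
-0.006 [np.float64(246.0), np.float64(406.0)] rear end px wrist [253.6 221.4] scene [261.1 160.9]
0 [np.float64(175.0), np.float64(223.0)] rear end px wrist [253.6 216. ] scene [263.1 161.6]
0.006 [np.float64(142.0), np.float64(111.0)] rear end px wrist [253.6 210.5] scene [265.2 162.2]
0.012 [np.float64(183.0), np.float64(325.0)] rear end px wrist [253.6 205. ] scene [267.3 162.8]
shift [-5.98  0.03  1.81] yaw -0.1 | tcp [ 0.4824 -0.0659  0.2181] xang 109.3 t 18.68 F [-0.7 -0.5 -0.3] w 0.0852 gf 0.0
```

View pics/i.png

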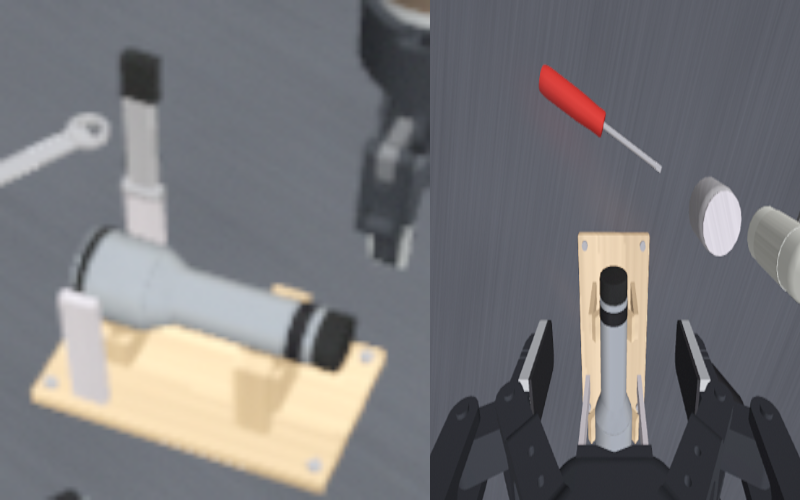

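The scope lies in both saddles the right way round, let go, at x ≈ +5 mm (left: body (75–355, 230–365)), and the keeper is still upright at (140,150). Now the keeper: I shut the fingers and go round to its outer side.

Run:
```python
from h import *
print("base end px",proj("wrist",W(.105,0,.012)).round(1),"seen row ~179")
b=bot.camera("top")
for r in bot.cut_out("scene","keeper")[:2]: print(r["score"],r["centre"])
for n in("keeper",):
  for r in bot.cut_out("top",n): print(round(r["score"],2),np.round(r["centre"]))
for a in(1.45,1.6,1.7,1.8): print(a,proj("top",W(-.065,.05-.1*np.cos(a),.121+.1*np.sin(a))).round(1))
reg=b[205:235,312:340].max(2)<60;yy,xx=np.where(reg);print("dark grip centre",xx.mean()+312,yy.mean()+205,reg.sum())
to(W(-.065,.14,.29),109.4)
```

```text
base end px [253.9 180.7] seen row ~179
0.77 [104.6, 216.2]
0.39 [169.7, 223.8]
0.58 [212. 304.]
1.45 [324.1 215.5]
1.6 [325.9 220.8]
1.7 [327.  224.3]
1.8 [328.1 227.7]
dark grip centre 325.25 220.59615384615384 52
shift [-19.6  -13.95  -7.2 ] yaw -0.1 | tcp [ 0.4823 -0.066   0.2179] xang 109.3 t 18.82 F [-0.8 -0.3 -0.4] w 0.0855 gf 0.0
```

Request:
move_arm([
  {"x":0,"y":-2,"z":-3,"yaw":0},
  {"x":0,"y":-6,"z":-6,"yaw":0},
  {"x":-1,"y":-11,"z":-7.2,"yaw":0},
  {"x":-6,"y":-14,"z":-7.2,"yaw":0},
  {"x":-11,"y":-14,"z":-7.2,"yaw":0},
  {"x":-16,"y":-14,"z":-7.2,"yaw":0},
  {"x":-19.6,"y":-14,"z":-7.2,"yaw":0},
  {"x":-19.6,"y":-14,"z":-4,"yaw":0},
  {"x":-19.6,"y":-14,"z":-1,"yaw":0},
  {"x":-19.6,"y":-14,"z":1.8,"yaw":0},
  {"x":-19.6,"y":-14,"z":1.8,"yaw":0},
  {"x":-19.6,"y":-14,"z":1.8,"yaw":0},
], gripper=-1)

```text
clock: 20.32
eef_pos: [0.4158, -0.2972, 0.2015]
tool_rot: [0.578, 0.816, -0.0, 0.0]
ft_force: [0.0, -0.2, -0.5]
grip_width: 0.0001
grasp_force: 0.0
```

Run:
```python
from h import *
to(W(-.065,-.03,.2),109.4);print(Cr(bot.get_obs()['eef_pos']))
```

```text
shift [ 0.05 16.99  0.16] yaw -0.1 | tcp [ 0.4158 -0.2972  0.2015] xang 109.3 t 20.32 F [ 0.  -0.2 -0.5] w 0.0001 gf 0.0
[-0.0652  0.1399  0.2015]
```

Request:
move_arm([
  {"x":0,"y":2,"z":0,"yaw":0},
  {"x":0,"y":4,"z":0,"yaw":0},
  {"x":0,"y":5,"z":0,"yaw":0},
  {"x":0,"y":6,"z":0,"yaw":0},
  {"x":0,"y":7,"z":0,"yaw":0},
  {"x":0,"y":8,"z":0,"yaw":0},
  {"x":0,"y":9,"z":0,"yaw":0},
  {"x":0,"y":10,"z":0,"yaw":0},
  {"x":0,"y":11,"z":0,"yaw":0},
  {"x":0,"y":12,"z":0,"yaw":0},
  {"x":0,"y":13,"z":0,"yaw":0},
  {"x":0,"y":14,"z":0,"yaw":0},
  {"x":0,"y":15,"z":0,"yaw":0},
  {"x":0,"y":15,"z":0,"yaw":0},
], gripper=-1)

```text
clock: 22.08
eef_pos: [0.558, -0.2466, 0.2007]
tool_rot: [0.578, 0.816, 0.0, 0.0]
ft_force: [-0.3, 0.6, 0.1]
grip_width: -0.0
grasp_force: 0.0
```

Run:
```python
from h import *
a=bot.camera("scene")
cv2.imwrite("pics/j.png",cv2.resize(a[80:200,165:285],(600,600),interpolation=cv2.INTER_CUBIC))
for phi in(0.3,.5,.7,.9,1.1): print(phi,"tip px crop",((proj("scene",W(-.065,.05-.112*np.cos(phi),.121+.112*np.sin(phi)))-[165,80])*5).round())
for r in bot.cut_out("scene","keeper")[:3]:
    ys,xs=np.where(r["mask"]);print(round(r["score"],2),np.round(r["centre"]),xs.min(),xs.max(),ys.min(),ys.max())
to(W(-.065,-.03,.13),109.4)
```

```text
0.3 tip px crop [177. 319.]
0.5 tip px crop [181. 280.]
0.7 tip px crop [188. 239.]
0.9 tip px crop [199. 196.]
1.1 tip px crop [213. 155.]
shift [-0.02  1.97  7.08] yaw -0.0 | tcp [ 0.5573 -0.2469  0.2008] xang 109.4 t 22.18 F [-0.3  0.7 -0.3] w 0.0003 gf 0.0
```

View pics/j.png

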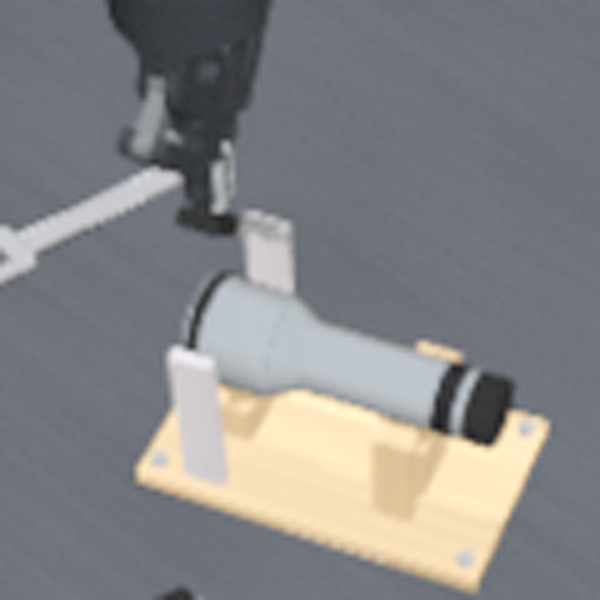

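The keeper is now inclined about 45° under the fingertips (grip at (205,218)), and the scope is undisturbed. I press it down.

Request:
move_arm([
  {"x":0,"y":0.2,"z":1,"yaw":0},
  {"x":0,"y":0.4,"z":2,"yaw":0},
  {"x":0,"y":0.6,"z":3,"yaw":0},
  {"x":0,"y":1,"z":4,"yaw":0},
  {"x":0,"y":1.5,"z":5,"yaw":0},
  {"x":0,"y":2,"z":5.8,"yaw":0},
  {"x":0,"y":2.5,"z":6.4,"yaw":0},
  {"x":0,"y":2.5,"z":6.9,"yaw":0},
  {"x":0,"y":2.5,"z":7.2,"yaw":0},
  {"x":0,"y":2.5,"z":7.2,"yaw":0},
], gripper=-1)

```text
clock: 23.42
eef_pos: [0.5805, -0.2388, 0.1289]
tool_rot: [0.578, 0.816, -0.0, 0.0]
ft_force: [-0.8, 0.3, 0.3]
grip_width: 0.0001
grasp_force: 0.0
```

Request:
move_arm([
  {"x":0,"y":0,"z":0.1,"yaw":0},
  {"x":0,"y":0,"z":0.2,"yaw":0},
  {"x":0,"y":0,"z":0.3,"yaw":0},
  {"x":0,"y":0,"z":0.3,"yaw":0},
], gripper=-1)

```text
clock: 23.92
eef_pos: [0.5806, -0.2389, 0.1285]
tool_rot: [0.578, 0.816, 0.0, 0.001]
ft_force: [-3.6, 1.7, 9.4]
grip_width: -0.0003
grasp_force: 5.3
```

Request:
move_arm([
  {"x":0,"y":0,"z":-1,"yaw":0},
  {"x":0,"y":0,"z":-4,"yaw":0},
  {"x":0,"y":0,"z":-8,"yaw":0},
  {"x":4,"y":0,"z":-12,"yaw":0},
  {"x":10,"y":0,"z":-15,"yaw":0},
  {"x":16,"y":0,"z":-16,"yaw":0},
  {"x":20,"y":0,"z":-16,"yaw":0},
  {"x":20,"y":0,"z":-16,"yaw":0},
  {"x":20,"y":0,"z":-16,"yaw":0},
], gripper=-1)

```text
clock: 25.05
eef_pos: [0.5146, -0.0503, 0.286]
tool_rot: [0.578, 0.816, -0.0, 0.0]
ft_force: [-0.0, -0.4, -0.1]
grip_width: -0.0001
grasp_force: 0.0
```

Run:
```python
from fit import *
a=bot.camera("scene");b=bot.camera("top")
def dark(im,c,w=9):
    c=c.astype(int);reg=im[c[1]-w:c[1]+w,c[0]-w:c[0]+w].max(2)<60;y,x=np.where(reg);return (x.mean()+c[0]-w,y.mean()+c[1]-w,reg.sum()) if reg.any() else None
g=lambda p:W(-.065,.05-.094*np.cos(p),.121+.094*np.sin(p)+.0)
for p in(0,.06,.15,.3): print(p,"scene",proj("scene",g(p)).round(1),"top",proj("top",g(p)).round(1))
print(dark(a,proj("scene",g(0))),dark(b,proj("top",g(0))))
for c in("scene","top"):
  for r in bot.cut_out(c,"scope_mid"):
    if abs(r["centre"][1]-proj(c,W(0,0,.085))[0])<30:
      m=r["mask"]
      for x in(-.006,0,.006,.012): print(c,x,np.abs(hullmask(c,scope(W(x,0,.085),W(1,0,0)-W(0,0,0)))-m).sum().round())
print(bot.get_obs()["clock"],bot.get_obs()["ft_force"])
```

```text
0 scene [203.6 148.5] top [308.8 190.4]
0.06 scene [203.5 147. ] top [309.1 190.3]
0.15 scene [203.4 144.7] top [309.6 190.3]
0.3 scene [203.4 140.5] top [310.7 190.9]
(np.float64(203.2173913043478), np.float64(148.3913043478261), np.int64(69)) (np.float64(309.05128205128204), np.float64(190.25641025641025), np.int64(78))
scene -0.006 408.0
scene 0 316.0
scene 0.006 243.0
scene 0.012 236.0
top -0.006 472.0
top 0 458.0
top 0.006 453.0
top 0.012 453.0
25.25 [-0.112518    0.67538016 -0.93394871]
```

Run:
```python
from fit import *
bot.camera("wrist");bot.camera("scene");a=bot.camera("scene")
L=bot.cut_out("wrist","scope_mid")
L=sorted(L,key=lambda r:abs(r["centre"][1]-254));m=L[0]["mask"];y0=np.where(m)[0].min();print(L[0]["score"],y0)
lim=np.zeros((384,512));lim[:y0+50]=1
for x in(0,.003,.006,.009,.012):
    sp=scope(W(x,0,.085),W(1,0,0)-W(0,0,0));h=hullmask("wrist",sp)
    print(x,(np.abs(h-m)*lim).sum().round(),"top row",np.where(h>.5)[0].min(),"scene max col",np.where(hullmask("scene",sp)>.5)[1].max())
s=[r for r in bot.cut_out("scene","scope_mid") if abs(r["centre"][1]-230)<30][0]["mask"];print("scene cols",np.where(s)[1].min(),np.where(s)[1].max())
print("base end model row",proj("wrist",W(.105,0,.012)).round(1))
w=bot.camera("wrist");col=w[:,254].astype(int);d=(col[:,2]-col[:,0]);print("wood rows",np.where(d>15)[0][:3])
```

```text
0.83 188
0 195.0 top row 192 scene max col 266
0.003 123.0 top row 189 scene max col 267
0.006 111.0 top row 187 scene max col 268
0.009 182.0 top row 185 scene max col 269
0.012 258.0 top row 183 scene max col 270
scene cols 208 267
base end model row [229.5 169.5]
wood rows [168 169 170]
```

Wrist and scene views agree: the scope is at x ≈ +4 to 5 mm, the keeper is down, and the arm is clear.

```bash
python3 -c "
from h import *
print(bot.job_done())"
```

```text
the job is handed in; nothing more can be done
None
```

The scope is lying in the cradle the right way round, about 4–5 mm off centre along it (12 mm allowed). It has been let go, the keeper is fully down, and the job is handed in after about 26 s on the robot's clock; no verdict came back.

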